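Open up the syringe cupboard for the training session

TASK

Get the syringe drawer in the small grey table-top cupboard ready for use: open the right-hand leaf (as seen from the robot) wide first, slide the flush bolt on the left-hand leaf's set-back edge all the way down, open the left-hand leaf wide as well, and then pull the drawer inside out to its stop. Both leaves must end up about square to the cupboard's front or further, the bolt down and the drawer out; leave the bottle, the cup and the tub standing where they are.

Things in the scene. Friction and masses are not known exactly. Their poses are not given: they have to be found in the camera images.
- cabinet: grey cupboard with clear top, fixed, 200 deep x 360 wide x 204 high without leaves. Origin: centre of underside, on the table. Own -x is its front, roughly to the robot; +y its left seen from there; z up. Carcass front plane at x = -100; two 40 mm thick leaves (z 6 to 192) lie on it, outer face at x = -140. A steel keeper 40 wide (z 192 to 204) stands out 18 mm from the top front edge at y = +8
- active_door (a joint): angle (rad) of the active, right-hand leaf: 0 shut, grows as its free edge swings out to the robot, stop at 1.75; 1.57 is square to the front; stays where left (about 0.1 N m). May start slightly ajar. 223 mm wide; its 4 mm outer sheet laps 63 mm over the left leaf's thin stile and hides the bolt when shut
- active_hinge (a point): point on the active leaf's upright hinge axis (own x = -100, y = -180 mm of the cupboard), 165 mm above the table
- active_handle (a point): grip point on the axis of the active leaf's upright round steel bar handle: bar 11 mm thick, reaching from 100 to 190 mm above the table, its axis 35 mm off the leaf's outer face; this point is 165 mm above the table and, along the leaf, 150 mm from the hinge
- passive_door (a joint): angle (rad) of the passive, left-hand leaf: 0 shut, grows as its free edge swings out to the robot, stop at 1.75; stays where left (about 0.1 N m). Locked while the bolt's pin is in the keeper. From its hinge: a 40 mm thick part 135 mm wide, then a thin stile 65 mm wide that carries the bolt, its face set back 29 mm behind the leaf's outer face
- passive_hinge (a point): point on the passive leaf's upright hinge axis (own x = -100, y = +180 mm of the cupboard), 165 mm above the table
- passive_handle (a point): grip point on the axis of the passive leaf's upright bar handle (same bar and heights as the other one); 165 mm above the table and, along the leaf, 90 mm from the hinge
- flush_bolt (a joint): travel (m) of the flush bolt: 0 fully up (pin in the keeper above the leaf), grows as its knob is slid straight down, stop at 0.025; the pin is clear of the keeper from 0.016 on. Moves with about 3 N, stays where it is left
- bolt_knob (a point): centre of the upper face of the bolt's steel thumb knob: 23 mm out from the stile x 20 wide x 14 high, upper face 140 mm above the table at travel 0, at the cupboard's x = -123, y = +8 (leaf shut). Beside it 27 mm free to the passive leaf's thick part, open on the other side. Push it down or pinch it; keeper and top stand 50 to 64 mm above, so lean the tool 25 to 45 degrees, from the front
- drawer (a joint): travel (m) of the inner drawer: 0 in, grows as it comes out along the cupboard's own -x, stop at 0.100; about 2 N of friction, stays where left. As wide as the cupboard's inside, so both leaves must be open; its front lies 47 mm behind the carcass front when in
- drawer_knob (a point): centre of the head of the drawer's round steel knob: head 28 mm diameter x 18 thick, axis along the cupboard's own x, on a neck 12 mm diameter, 24 long; on the middle line (own y = 0), 65 mm above the table. When in, it is 14 mm inside the carcass front, under the top (underside at 198): reach it with the tool leaning 35 to 50 degrees; free on both sides once the leaves are open
- water_bottle: bystander: full clear plastic bottle, 64 mm across, 190 high, beside the cupboard; origin at its foot
- paper_cup: bystander: paper cup, 74 mm across the rim, 95 high, beside the cupboard; origin at its foot
- clear_tub: bystander: open clear plastic tub 110 x 130 x 55 high, standing on the cupboard's clear top; origin at the centre of its underside

How it is judged:
On the way, in this order (a step that is already met when the one before it is completed fails the run):
1. the active (right) leaf is opened wide while the passive leaf is still bolted shut (value of joint active_door above 1.35 rad and value of joint passive_door below 0.1 rad), for 0.1 s.
2. the flush bolt is slid down (value of joint flush_bolt above 0.02 m and value of joint passive_door below 0.1 rad), for 0.1 s.
3. the passive (left) leaf is opened wide (value of joint passive_door above 1.35 rad), for 0.1 s.
4. the drawer is pulled out (value of joint drawer above 0.085 m), for 0.1 s.
At the end, for the whole second after the job is handed in: both leaves open at least 1.35 rad (77 degrees), the bolt at least 20 mm down, the drawer at least 85 mm out, all at rest; the bystanders not moved more than 40 mm nor tipped (value of joint each of active_door, passive_door above 1.35 rad and value of joint flush_bolt above 0.02 m and value of joint drawer above 0.085 m and velocity of joint active_door between -0.1 and 0.1 rad/s and velocity of joint passive_door between -0.1 and 0.1 rad/s and velocity of joint drawer between -0.02 and 0.02 m/s); the robot touches nothing.
It fails at once if the water bottle is pushed more than 40 mm away or tipped over (distance of water_bottle from where it was at the start of the episode above 0.04 m or angle between water_bottle's own z axis and vertical above 0.5 rad).
It fails at once if the paper cup is pushed more than 40 mm away or tipped over (distance of paper_cup from where it was at the start of the episode above 0.04 m or angle between paper_cup's own z axis and vertical above 0.5 rad).
It fails at once if the clear tub is pushed more than 40 mm away or tipped over (distance of clear_tub from where it was at the start of the episode above 0.04 m or angle between clear_tub's own z axis and vertical above 0.5 rad).
It also fails if it takes over 72 s, if anything falls off the work surface, if the arm or the gripper's body presses on something with over 40 N, if the wrist force passes 120 N, or if a joint passes its speed limit or range.

ROBOT

A 7-joint arm with a two-finger parallel gripper is mounted at the origin on the work surface. World frame = base frame: x ahead of the robot, y to its left, z up, the work surface at z = 0. Lengths are in m, angles in rad, forces in N, time in s.
With the tool pointing down it reaches from about 0.425 to 0.925 m from the base axis. Payload 6.8 kg.
Tool frame: the origin (TCP) lies midway between the tips of the shut fingers; the grasp point (between the pads) lies 19 mm behind it; z points along the fingers, y is the direction in which the jaws open and shut (so a half turn about z gives the same grasp; the last joint's range is limited). The gripper opens to 85 mm and grips with 20 to 120 N. Pads are 22 mm wide; open, the fingers measure 114 mm over their backs; the gripper's body (76 mm by 85 mm) begins 54 mm behind the grasp point. The pads swing forward as they close: fully open they stand 13 mm farther back than shut.
Start: joints at [-1.208, 0.477, 0.022, 1.555, -0.011, 1.109, -0.083], TCP at [0.306, 0.602, 0.231] pointing down, gripper open.
Joint ranges: [-2.96, 2.96], [-0.34, 2.1], [-1.41, 1.46], [0.24, 2.44], [-1.37, 4.51], [0.17, 1.92], [-2.96, 2.96]. Speed limits (rad/s): [2.39, 2.39, 3.14, 3.14, 3.14, 3.14, 3.14].

INTERFACE

Orientations are given as a rotation vector (axis times angle).
In Python, from bench import r gives the robot as it stands. The module is installed in compiled form; this text tells all that it offers.
- The arm moves only by the tool apply_moves, never from a script. Its argument "plan" is a list that holds one entry, the list of rows, each a list of 7 numbers: the turn, a rotation vector about the tool's x, y, z scaled (see below), then the shift along the tool's x, y, z scaled (see below), then the closure, from -1 (fully open) to 1 (shut). In form: [[[wx, wy, wz, tx, ty, tz, grip], ...]]. A call has 1 to 12 rows; each row is the pose to reach, as a shift and turn from the pose commanded when the call began, along the tool's axes at that moment, turning the shorter way round; what a row does not reach only later rows make up. The controller multiplies each number of a shift by 0.4 m and each number of a turn by 180 degrees. A row lasts 1/12 s, in which the tool goes at most 41.7 mm and 7.16 degrees, less where a joint would pass 70% of its speed; a pose out of reach is approached as far as the arm can. A call with a number of a shift or a turn outside -1 to 1 is refused whole. A call with a gripper value outside its range is refused whole. The fingers move at their own pace and stop on an object; "force" is the grip in N (left out, the last holds). Time passes only in rows, so rows that repeat a pose let the fingers close. It gives the time, the measured TCP pose, the force and the opening at its end, in the units of the state.
- r.get_obs(): the state, without advancing time (a new reading comes with each control period).
- r.grab_frame(name): name is "scene" or "top" or "wrist"; returns a dict with "pixels" (480x640x3 uint8, blue, green, red), "fx", "fy", "cx", "cy" (pixels), "pose" (4x4, takes a point from camera to world coordinates). Camera axes: x right, y up, looking along -z (the intrinsics and any distortion apply to the point x, -y, -z); pixel columns grow to the right and rows downward; lengths in m; the calibration is good to about 2 mm. The wrist camera is an equidistant fisheye: a pixel r from the principal point sees the ray r / f radians off the axis. A picture is of the moment at which its call begins. There is no depth.
- r.hand_in(): hands the job in, once; it reports no verdict.
The state is a dict: "clock": time; "joints": joint angles; "qvel": joint speeds; "tau": joint torques, N m; "tcp_pos": TCP position; "orientation": TCP orientation; "contact_force": force on the tool from outside, world axes, zero at the start; "moment": the same for the moment, N m; "grip_width": finger opening in m.
Only numpy, scipy, OpenCV 4.12 (cv2) and the standard library are available. Lean on these libraries where they do the work, as an engineer would, in place of code of your own. Each camera call takes 0.05 s, during which the arm holds its last target. There are 200 camera calls.

## Working session

There is one attempt and no reset: what is moved stays moved. The work goes in short steps, Python scripts to look and compute and a tool call to move; the robot and the scene stay as the last step left them, time stands still between calls to the robot, and variables do not carry over. Pictures are saved under pics/ and viewed, on a budget of 10 in all, crops included, one or two more only if the job needs it, and the job is handed in when it is done.

Besides the shell and the picture viewer there is one more tool, called after "Call:" as a command line: name --argument value ..., lists and objects as JSON in quotes. apply_moves: Moves the arm, as the interface text tells. Its arguments: {"type":"object","properties":{"plan":{"type":"array","items":{"type":"array","items":{"type":"array","items":{"type":"number","minimum":-1,"maximum":1}}}},"force":{"type":"number"}},"required":["plan"]}

```bash
mkdir -p pics
python3 - <<'E'
from bench import r
import cv2,numpy as np
print(r.get_obs())
a=r.grab_frame("scene");b=r.grab_frame("top")
for n,f in(("scene",a),("top",b)):
    cv2.imwrite(f"pics/{n}0.png",f["pixels"]);print(n,f["fx"],f["fy"],f["cx"],f["cy"],f["pose"].round(4).tolist(),[k for k in f])
E
```

```text
{'clock': 0.0, 'joints': array([-1.20811442,  0.47778525,  0.02235473,  1.55643837, -0.0115215 ,
        1.10926253, -0.08314651]), 'qvel': array([-0.00021773, -0.00074556,  0.00108701, -0.00019391,  0.00134722,
        0.000618  ,  0.00042937]), 'tau': array([-5.98759616e-04, -5.96449041e+01,  1.60734147e+00, -2.81200916e+01,
        1.23340517e-02,  9.28666763e-03,  1.86322062e-06]), 'tcp_pos': array([0.30592333, 0.60105136, 0.23034146]), 'orientation': array([-7.32695752e-01, -3.05465127e+00,  2.73343837e-03]), 'contact_force': array([0.1241806 , 0.19005699, 0.63064   ]), 'moment': array([-0.01120108,  0.03330602, -0.01917668]), 'grip_width': 0.08534768220003282}
scene 545.8372301505593 545.8372301505593 312.69597503944595 245.29507222224 [[0.663, 0.7109, -0.2347, 0.4154], [-0.7486, 0.6316, -0.2016, -0.205], [0.0049, 0.3094, 0.9509, 1.1394], [0.0, 0.0, 0.0, 1.0]] ['pixels', 'fx', 'fy', 'cx', 'cy', 'pose']
top 463.3834200833712 463.3834200833712 313.9878146292733 238.53114829286588 [[0.007, 0.9938, -0.1113, 0.5552], [-0.9996, 0.004, -0.0274, 0.0019], [-0.0268, 0.1114, 0.9934, 1.0466], [0.0, 0.0, 0.0, 1.0]] ['pixels', 'fx', 'fy', 'cx', 'cy', 'pose']
```

View pics/scene0.png

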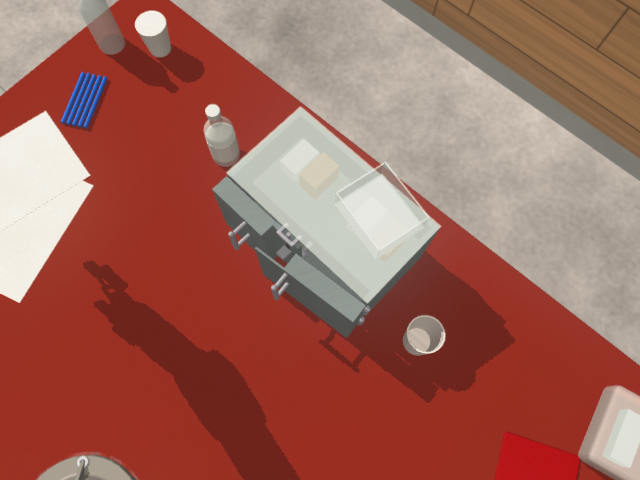

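View pics/top0.png

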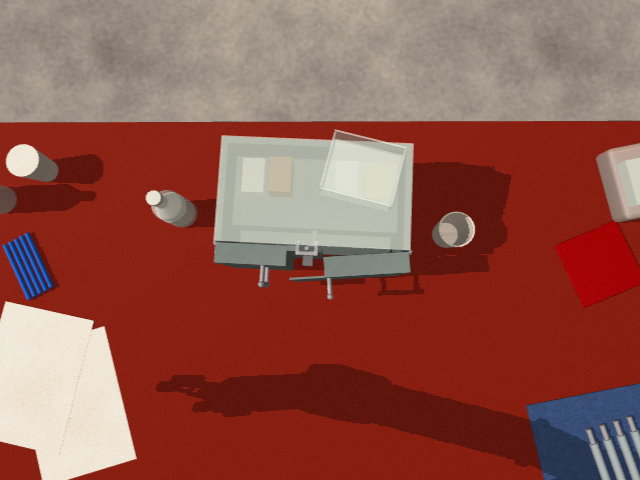

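The top view shows the cupboard top with corners at about (214,241), (411,251), (413,144) and (222,136). The keeper is at (307,247). The right leaf is ajar, with its handle near (330,280). The left handle is near (263,275), the bottle at (172,210) and the cup at (455,230).

```bash
cat > h.py <<'E'
import numpy as np,cv2
from scipy.spatial.transform import Rotation as R
CAM={"top":(463.3834,313.988,238.531,[[0.007,0.9938,-0.1113,0.5552],[-0.9996,0.004,-0.0274,0.0019],[-0.0268,0.1114,0.9934,1.0466]]),
"scene":(545.8372,312.696,245.295,[[0.663,0.7109,-0.2347,0.4154],[-0.7486,0.6316,-0.2016,-0.205],[0.0049,0.3094,0.9509,1.1394]])}
def ray(c,u,v):
    f,cx,cy,P=CAM[c];P=np.array(P);d=P[:,:3]@np.array([(u-cx)/f,-(v-cy)/f,-1]);return P[:,3],d
def onz(c,u,v,z):
    o,d=ray(c,u,v);return o+d*(z-o[2])/d[2]
def proj(c,p):
    f,cx,cy,P=CAM[c];P=np.array(P);q=P[:,:3].T@(np.array(p)-P[:,3]);return np.array([cx-f*q[0]/q[2],cy+f*q[1]/q[2]])
E
python3 - <<'E'
from h import *
for c,ps in (("top",[(214,241),(411,251),(413,144),(222,136)]),("scene",[(228,175),(367,305),(440,227),(301,108)])):
    P=np.array([onz(c,*p,.204)for p in ps]);print(c,P.round(4).tolist(),"centre",P.mean(0).round(4))
    for a,b in((1,0),(2,3)): d=P[b]-P[a];print("yaw y-edge",np.degrees(np.arctan2(-d[0],d[1])),np.linalg.norm(d))
    for a,b in((0,3),(1,2)): d=P[b]-P[a];print("yaw x-edge",np.degrees(np.arctan2(d[1],d[0])),np.linalg.norm(d))
print("keeper",onz("top",307,247,.204))
for n,c,u,v in(("act top","top",329,280),("act bot","top",330,297),("act sc","scene",284,278),("pas","top",265,268)):print(n,onz(c,u,v,.19),onz(c,u,v,.10))
print("bottle",onz("top",152,198,.19),onz("top",182,215,0),"cup",onz("top",455,230,.095),onz("scene",424,330,.095))
im=cv2.imread("pics/top0.png")[225:305,205:425];im2=cv2.imread("pics/scene0.png")[165:345,200:380]
cv2.imwrite("pics/c1.png",np.hstack([cv2.resize(im,(770,280),interpolation=2)]));
a=cv2.resize(im,(550,200),interpolation=2);b=cv2.resize(im2,(396,396),interpolation=2)
o=np.zeros((600,600,3),np.uint8);o[:200,:550]=a;o[202:598,:396]=b;cv2.imwrite("pics/c1.png",o)
E
```

```text
top [[0.6443, 0.2092, 0.204], [0.6275, -0.1511, 0.204], [0.8275, -0.1581, 0.204], [0.8436, 0.2002, 0.204]] centre [0.7357 0.025  0.204 ]
yaw y-edge -2.663269659119968 0.3606729094176631
yaw y-edge -2.5807676178065906 0.35861692032645015
yaw x-edge -2.576332594167765 0.19954573675920104
yaw x-edge -1.9876664857878465 0.2000758000002278
scene [[0.6446, 0.2044, 0.204], [0.6272, -0.1498, 0.204], [0.8268, -0.157, 0.204], [0.8432, 0.1983, 0.204]] centre [0.7354 0.024  0.204 ]
yaw y-edge -2.7987028570347214 0.3546874137912413
yaw y-edge -2.635251382375313 0.3557407716487625
yaw x-edge -1.7550231144685216 0.19869823987026483
yaw x-edge -2.0620860376615577 0.19969662308545033
keeper [0.63397957 0.03780568 0.204     ]
act top [ 0.57446882 -0.00265623  0.19      ] [ 0.57649332 -0.00313494  0.1       ]
act bot [ 0.54343109 -0.00459464  0.19      ] [ 0.54219457 -0.00527701  0.1       ]
act sc [ 0.56935811 -0.00613911  0.19      ] [0.58395283 0.01271225 0.1       ]
pas [0.59586321 0.11594267 0.19      ] [0.60013555 0.12792474 0.1       ]
bottle [0.72732948 0.33352501 0.19      ] [0.72581109 0.33541268 0.        ] cup [ 0.68061284 -0.26155175  0.095     ] [ 0.68706678 -0.25634975  0.095     ]
```

View pics/c1.png

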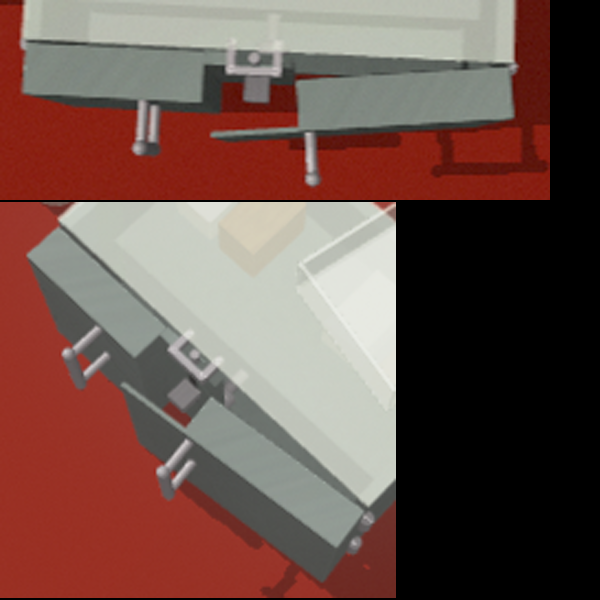

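```bash
cat >> h.py <<'E'
C=np.array([.7356,.0245,0]);YAW=np.radians(-2.45);RC=R.from_euler('z',YAW).as_matrix()
def own(x,y,z): return C+RC@np.array([x,y,z])/1000
def leafpt(side,a,along,out,z):
    "world point on leaf; side -1 active, +1 passive; along from hinge, out from hinge plane, mm"
    v=np.array([-out,along]) if side<0 else np.array([-out,-along])
    t=a if side<0 else -a;c,s=np.cos(t),np.sin(t)
    return own(-100+c*v[0]-s*v[1],side*180+s*v[0]+c*v[1],z)
def tool(ydir_deg,lean_deg=0,about=None):
    "tool down with y axis at ydir_deg; then rotated lean about world axis"
    t=np.radians(ydir_deg);y=np.array([np.cos(t),np.sin(t),0]);z=np.array([0,0,-1.]);x=np.cross(y,z)
    M=np.column_stack([x,y,z])
    return M if about is None else R.from_rotvec(np.radians(lean_deg)*np.array(about)).as_matrix()@M
def start():
    from bench import r
    o=r.get_obs();return o,np.array(o["tcp_pos"]),R.from_rotvec(o["orientation"]).as_matrix()
def row(p0,M0,p,M):
    return np.round(np.r_[R.from_matrix(M0.T@M).as_rotvec()/np.pi,M0.T@(np.array(p)-p0)/.4],3).tolist()
E
python3 - <<'E'
from h import *
o,p,M=start()
print(leafpt(-1,.105,150,75,165),own(-175,90,165),own(-123,8,140))
print(row(p,M,[.543,-.005,.26],tool(-86.5)))
E
```

```text
[ 0.54381218 -0.00601609  0.165     ] [0.56460724 0.12189855 0.165     ] [0.61305441 0.03775063 0.14      ]
[-0.0, 0.001, 0.831, -1.215, -1.082, -0.072]
```

Call:
apply_moves --plan '[[[0,0,0.5,-0.8,-0.7,-0.07,-1],[0,0,0.5,-0.8,-0.7,-0.07,-1],[0,0,0.5,-0.8,-0.7,-0.07,-1],[0,0,0.5,-0.8,-0.7,-0.07,-1],[0,0,0.5,-0.8,-0.7,-0.07,-1],[0,0,0.5,-0.8,-0.7,-0.07,-1],[0,0,0.5,-0.8,-0.7,-0.07,-1],[0,0,0.5,-0.8,-0.7,-0.07,-1],[0,0,0.5,-0.8,-0.7,-0.07,-1],[0,0,0.5,-0.8,-0.7,-0.07,-1],[0,0,0.5,-0.8,-0.7,-0.07,-1],[0,0,0.5,-0.8,-0.7,-0.07,-1]]]'

```text
clock: 1.1
tcp_pos: [0.4658, 0.2022, 0.2596]
orientation: [2.63, 1.717, 0.0]
contact_force: [1.3, 0.3, 0.3]
grip_width: 0.0856
```

Run:
```python
from h import *
o,p,M=start();print(p,o["joints"].round(2))
print(row(p,M,[.543,-.0055,.26],tool(-86.5)))
```

```text
[0.46581396 0.20219309 0.25960136] [-0.92  0.17  0.44  1.94 -0.08  1.05 -0.86]
[0.0, -0.0, 0.349, -0.398, 0.385, -0.001]
```

Call:
apply_moves --plan '[[[0,0,0.349,-0.398,0.385,0,-1],[0,0,0.349,-0.398,0.385,0,-1],[0,0,0.349,-0.398,0.385,0,-1],[0,0,0.349,-0.398,0.385,0,-1],[0,0,0.349,-0.398,0.385,0,-1],[0,0,0.349,-0.398,0.385,0,-1],[0,0,0.349,-0.398,0.385,0,-1],[0,0,0.349,-0.398,0.385,0,-1],[0,0,0.349,-0.398,0.385,0,-1],[0,0,0.349,-0.398,0.385,0,-1],[0,0,0.349,-0.398,0.385,0,-1],[0,0,0.349,-0.398,0.385,0,-1]]]'

```text
clock: 2.1
tcp_pos: [0.544, 0.0005, 0.2591]
orientation: [-3.139, -0.122, 0.001]
contact_force: [-0.1, -0.0, -1.5]
grip_width: 0.0854
```

Run:
```python
from h import *
from bench import r
o,p,M=start();print(p,o["joints"].round(2),M.round(2).tolist())
print(row(p,M,[.543,-.0055,.148],tool(-86.5)))
f=r.grab_frame("wrist");print(f["fx"],f["cx"],f["cy"],f["pose"].round(3).tolist());cv2.imwrite("pics/w1.png",f["pixels"])
```

```text
[5.44021390e-01 4.59758860e-04 2.59148875e-01] [-0.72  0.28  0.75  1.87 -0.22  1.07 -1.39] [[1.0, 0.08, -0.0], [0.08, -1.0, -0.0], [-0.0, -0.0, -1.0]]
[-0.0, 0.0, 0.005, -0.004, 0.015, 0.278]
371.64829954431775 318.9276910305936 234.5894521548321 [[0.079, 0.954, 0.29, 0.617], [-0.997, 0.075, 0.023, 0.007], [0.001, -0.291, 0.957, 0.401], [0.0, 0.0, 0.0, 1.0]]
```

View pics/w1.png

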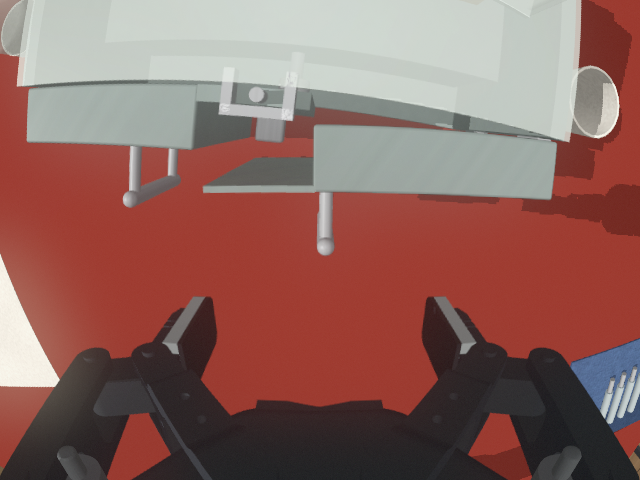

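Wrist view (picture 4): the active bar's top is at (325,245), which puts it at about (0.546,-0.003). That agrees with the top view. Next I go down over the bar and grip it.

Call:
apply_moves --plan '[[[0,0,0,0.002,0.01,0.1,-1],[0,0,0,0.002,0.01,0.2,-1],[0,0,0,0.002,0.01,0.278,-1],[0,0,0,0.002,0.01,0.278,-1],[0,0,0,0.002,0.01,0.278,1],[0,0,0,0.002,0.01,0.278,1],[0,0,0,0.002,0.01,0.278,1],[0,0,0,0.002,0.01,0.278,1],[0,0,0,0.002,0.01,0.278,1],[0,0,0,0.002,0.01,0.278,1],[0,0,0,0.002,0.01,0.278,1],[0,0,0,0.002,0.01,0.278,1]]]' --force 30

```text
clock: 3.15
tcp_pos: [0.5459, -0.0033, 0.149]
orientation: [-3.139, -0.117, -0.002]
contact_force: [-1.1, 1.5, 6.9]
grip_width: 0.0103
```

```bash
cat >> h.py <<'E'
def arc(side,a0,a1,n,along,dxy=(0,0)):
    o,p,M=start();h=leafpt(side,0,0,0,0);h[2]=0
    rows=[]
    for a in np.linspace(a0,a1,n+1)[1:]:
        Z=R.from_euler('z',-side*(a-a0)).as_matrix()
        rows.append(row(p,M,h+Z@(p-h),Z@M))
    return rows
E
python3 - <<'E'
from h import *
o,p,M=start();print(p,o["grip_width"],o["contact_force"],leafpt(-1,0,0,0,0))
h=leafpt(-1,0,0,0,0);v=RC.T@(p-h);a0=np.arctan2(v[1],v[0])-np.arctan2(.150,-.075);print(np.hypot(v[0],v[1]),a0)
for q in arc(-1,a0,.9,12,150):print(q)
E
```

```text
[ 0.54589791 -0.00327647  0.14903853] 0.01027263809973372 [-1.10946299  1.49205289  6.94863604] [ 0.62799685 -0.15106071  0.        ]
0.16905744233998962 0.08619382711440782
[0.0, -0.0, -0.022, -0.026, 0.013, -0.0]
[0.0, -0.0, -0.043, -0.05, 0.027, -0.0]
[0.0, -0.0, -0.065, -0.074, 0.044, -0.0]
[0.0, -0.0, -0.086, -0.096, 0.061, -0.0]
[0.0, -0.0, -0.108, -0.118, 0.081, -0.0]
[0.0, -0.0, -0.13, -0.137, 0.101, -0.0]
[0.0, -0.0, -0.151, -0.156, 0.123, -0.0]
[0.0, -0.0, -0.173, -0.173, 0.147, -0.0]
[0.0, -0.0, -0.194, -0.188, 0.171, -0.0]
[0.0, -0.0, -0.216, -0.202, 0.196, -0.0]
[0.0, -0.0, -0.237, -0.213, 0.222, -0.0]
[0.0, -0.0, -0.259, -0.223, 0.249, -0.001]
```

Call:
apply_moves --plan '[[[0,0,-0.022,-0.026,0.013,0,1],[0,0,-0.043,-0.05,0.027,0,1],[0,0,-0.065,-0.074,0.044,0,1],[0,0,-0.086,-0.096,0.061,0,1],[0,0,-0.108,-0.118,0.081,0,1],[0,0,-0.13,-0.137,0.101,0,1],[0,0,-0.151,-0.156,0.123,0,1],[0,0,-0.173,-0.173,0.147,0,1],[0,0,-0.194,-0.188,0.171,0,1],[0,0,-0.216,-0.202,0.196,0,1],[0,0,-0.237,-0.213,0.222,0,1],[0,0,-0.259,-0.223,0.249,0,1]]]'

```text
clock: 4.15
tcp_pos: [0.4668, -0.1106, 0.1491]
orientation: [2.831, 1.353, 0.009]
contact_force: [11.4, -1.3, -8.0]
grip_width: 0.0103
```

Run:
```python
from h import *
o,p,M=start();print(p,o["grip_width"],o["contact_force"],o["joints"].round(2))
h=leafpt(-1,0,0,0,0);v=RC.T@(p-h);a0=np.arctan2(v[1],v[0])-np.arctan2(.150,-.075);a0%=2*np.pi;print(np.hypot(v[0],v[1]),a0)
for q in arc(-1,a0,1.62,12,150):print(q)
```

```text
[ 0.46681562 -0.1105745   0.1491237 ] 0.010291498338351242 [11.4300225  -1.34463181 -8.00401017] [-0.35  0.28  0.53  2.12 -0.2   0.77 -0.37]
0.16618821354473395 0.9038161828815046
[0.0, 0.0, -0.019, -0.022, 0.011, -0.0]
[0.0, 0.0, -0.038, -0.044, 0.023, 0.0]
[0.0, 0.0, -0.057, -0.064, 0.037, 0.0]
[0.0, 0.0, -0.076, -0.084, 0.052, 0.0]
[0.0, 0.001, -0.095, -0.103, 0.068, 0.0]
[0.0, 0.001, -0.114, -0.121, 0.085, 0.0]
[0.0, 0.001, -0.133, -0.138, 0.103, 0.0]
[0.0, 0.001, -0.152, -0.154, 0.122, 0.0]
[0.001, 0.001, -0.171, -0.168, 0.142, 0.0]
[0.001, 0.001, -0.19, -0.182, 0.163, 0.0]
[0.001, 0.001, -0.209, -0.194, 0.185, 0.001]
[0.001, 0.001, -0.228, -0.205, 0.207, 0.001]
```

Call:
apply_moves --plan '[[[0,0,-0.019,-0.022,0.011,0,1],[0,0,-0.038,-0.044,0.023,0,1],[0,0,-0.057,-0.064,0.037,0,1],[0,0,-0.076,-0.084,0.052,0,1],[0,0,-0.095,-0.103,0.068,0,1],[0,0,-0.114,-0.121,0.085,0,1],[0,0,-0.133,-0.138,0.103,0,1],[0,0,-0.152,-0.154,0.122,0,1],[0,0,-0.171,-0.168,0.142,0,1],[0,0,-0.19,-0.182,0.163,0,1],[0,0,-0.209,-0.194,0.185,0,1],[0,0,-0.228,-0.205,0.207,0,1]]]'

```text
clock: 5.15
tcp_pos: [0.4807, -0.2241, 0.1491]
orientation: [2.175, 2.261, 0.008]
contact_force: [11.0, 6.5, -3.0]
grip_width: 0.0102
```

Run:
```python
from h import *
o,p,M=start();print(p,o["grip_width"],o["contact_force"],o["joints"].round(2))
h=leafpt(-1,0,0,0,0);v=RC.T@(p-h);a0=np.arctan2(v[1],v[0])-np.arctan2(.150,-.075);a0%=2*np.pi;print(np.hypot(v[0],v[1]),a0,M.round(2).tolist())
```

```text
[ 0.48073621 -0.22407855  0.14908714] 0.010210848502536745 [10.9759302   6.47113358 -3.01020026] [ 0.    0.35  0.39  2.01 -0.19  0.81  0.54]
0.1643694069711358 1.6102240618524801 [[-0.04, 1.0, 0.01], [1.0, 0.04, 0.0], [0.0, 0.01, -1.0]]
```

```bash
cat >> h.py <<'E'
def leaned(ydir_deg,l): return tool(ydir_deg,-l,RC@np.array([0,1.,0]))
E
python3 - <<'E'
from h import *
o,p,M=start()
T=leaned(-92.45,38);k=own(-123,8,140);t=k-.12*T[:,2];print(t,T[:,2])
print(row(p,M,p+[0,0,.13],M),row(p,M,t,T))
E
```

```text
[0.53924257 0.0409088  0.23456129] [ 0.6150987  -0.02631801 -0.78801075]
[0.0, 0.0, 0.0, 0.0, 0.002, -0.325] [-0.172, 0.158, 0.505, 0.656, 0.173, -0.212]
```

Call:
apply_moves --plan '[[[0,0,0,0,0,0,0.2],[0,0,0,0,0,0,0.2],[0,0,0,0,0,0,0.2],[0,0,0,0,0,0,0.2],[0,0,0,0,0,-0.05,0.2],[0,0,0,0,0,-0.13,0.2],[0,0,0,0,0,-0.22,0.2],[0,0,0,0,0,-0.325,0.2],[0,0,0,0,0,-0.325,0.2]]]'

```text
clock: 5.9
tcp_pos: [0.4794, -0.2272, 0.2855]
orientation: [2.178, 2.25, 0.009]
contact_force: [0.8, -0.5, 1.2]
grip_width: 0.0342
```

Run:
```python
from h import *
o,p,M=start();print(p,o["grip_width"],o["contact_force"])
T=leaned(-92.45,38);k=own(-123,8,140);t=k-.12*T[:,2]
print(row(p,M,t,T))
```

```text
[ 0.47937525 -0.22721027  0.28553971] 0.03422173789644265 [ 0.84357475 -0.4556404   1.19751293]
[-0.17, 0.158, 0.504, 0.665, 0.17, 0.127]
```

Call:
apply_moves --plan '[[[-0.17,0.158,0.504,0.665,0.17,0.127,0.2],[-0.17,0.158,0.504,0.665,0.17,0.127,0.2],[-0.17,0.158,0.504,0.665,0.17,0.127,0.2],[-0.17,0.158,0.504,0.665,0.17,0.127,0.2],[-0.17,0.158,0.504,0.665,0.17,0.127,0.2],[-0.17,0.158,0.504,0.665,0.17,0.127,0.2],[-0.17,0.158,0.504,0.665,0.17,0.127,0.2],[-0.17,0.158,0.504,0.665,0.17,0.127,0.2],[-0.17,0.158,0.504,0.665,0.17,0.127,0.2],[-0.17,0.158,0.504,0.665,0.17,0.127,0.2],[-0.17,0.158,0.504,0.665,0.17,0.127,0.2],[-0.17,0.158,0.504,0.665,0.17,0.127,0.2]]]'

```text
clock: 6.9
tcp_pos: [0.534, 0.0415, 0.2264]
orientation: [2.977, 0.481, 0.824]
contact_force: [-0.4, -0.8, -1.1]
grip_width: 0.0341
```

Run:
```python
from h import *
o,p,M=start();print(p,o["grip_width"],o["joints"].round(2))
T=leaned(-92.45,38);k=own(-123,8,140);t=k-.12*T[:,2]
print(row(p,M,t,T))
```

```text
[0.53404051 0.04154923 0.22638511] 0.03410395182297074 [-0.55  0.02  0.34  2.3   0.13  0.29 -1.58]
[-0.035, 0.038, 0.106, 0.02, 0.007, -0.011]
```

Call:
apply_moves --plan '[[[-0.035,0.038,0.106,0.02,0.007,-0.011,0.2],[-0.035,0.038,0.106,0.02,0.007,-0.011,0.2],[-0.035,0.038,0.106,0.02,0.007,-0.011,0.2],[-0.035,0.038,0.106,0.02,0.007,-0.011,0.2],[-0.035,0.038,0.106,0.02,0.007,-0.011,0.2]]]'

```text
clock: 7.32
tcp_pos: [0.5386, 0.0391, 0.2333]
orientation: [2.966, 0.073, 0.958]
contact_force: [-0.6, 0.2, 0.1]
grip_width: 0.0342
```

Run:
```python
from h import *
from bench import r
o,p,M=start();print(p,o["grip_width"],o["joints"].round(2))
T=leaned(-92.45,38);k=own(-123,8,140);t=k-.12*T[:,2]
print(row(p,M,t,T))
f=r.grab_frame("wrist");print(f["pose"].round(4).tolist());cv2.imwrite("pics/w2.png",f["pixels"])
cv2.imwrite("pics/t2.png",r.grab_frame("top")["pixels"])
```

```text
[0.53862986 0.03905293 0.23330922] 0.03417161618569857 [-0.6  -0.    0.3   2.35  0.76  0.26 -2.5 ]
[-0.006, 0.012, 0.028, 0.003, -0.004, -0.002]
[[0.0387, 0.9451, -0.3246, 0.5139], [-0.9985, 0.0488, 0.0231, 0.0444], [0.0377, 0.3232, 0.9456, 0.3913], [0.0, 0.0, 0.0, 1.0]]
```

View pics/w2.png

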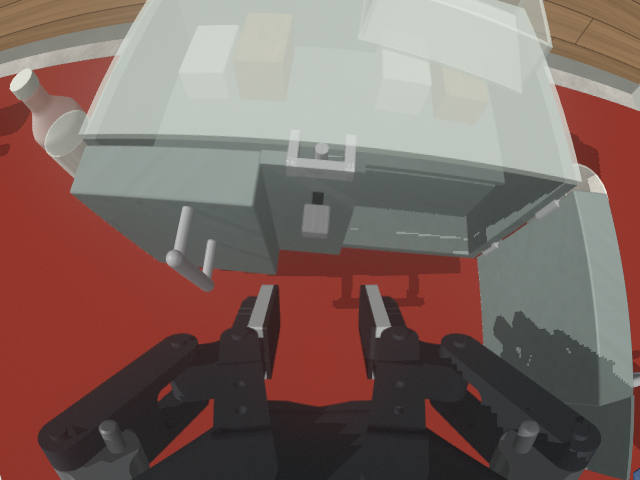

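Picture 5 shows the right leaf open at square. The knob's upper face is at about (316,212), so the knob is at about (0.616,0.040). There is free space beside it.

Run:
```python
from h import *
o,p,M=start()
T=leaned(-92.45,38)
g=np.array([.614,.0395,.129])
for b in(.06,.03,0):print(row(p,M,g-b*T[:,2],T))
```

```text
[-0.006, 0.012, 0.028, -0.003, -0.006, 0.172]
[-0.006, 0.012, 0.028, -0.0, -0.004, 0.246]
[-0.006, 0.012, 0.028, 0.003, -0.003, 0.321]
```

Call:
apply_moves --plan '[[[0,0,0.01,-0.003,-0.006,0.06,0.2],[-0.006,0.012,0.02,-0.003,-0.006,0.12,0.2],[-0.006,0.012,0.028,-0.003,-0.006,0.172,0.2],[-0.006,0.012,0.028,-0.003,-0.006,0.172,0.2],[-0.006,0.012,0.028,-0.003,-0.006,0.172,0.2]]]'

```text
clock: 7.83
tcp_pos: [0.581, 0.0398, 0.1929]
orientation: [2.968, -0.057, 0.972]
contact_force: [-0.1, -1.5, 0.4]
grip_width: 0.034
```

Run:
```python
from h import *
o,p,M=start();print(p,o["contact_force"],o["joints"].round(2))
T=leaned(-92.45,38)
g=np.array([.614,.0395,.129])
for b in(.03,0):print(row(p,M,g-b*T[:,2],T))
```

```text
[0.58098917 0.03977064 0.19292141] [-0.14870743 -1.52711427  0.44786557] [-0.51  0.16  0.25  2.31  1.12  0.17 -2.95]
[0.001, 0.01, 0.002, -0.03, -0.003, 0.103]
[0.001, 0.01, 0.002, -0.028, -0.004, 0.178]
```

```bash
cat > fk.py <<'E'
from h import *
from scipy.optimize import least_squares
D=[([-1.2081,.4778,.0224,1.5564,-.0115,1.1093,-.0831],[.3059,.6011,.2303],[-.7327,-3.0547,.0027]),
([-.92,.17,.44,1.94,-.08,1.05,-.86],[.4658,.2022,.2596],[2.63,1.717,0]),
([-.72,.28,.75,1.87,-.22,1.07,-1.39],[.544,.0005,.2591],[-3.139,-.122,.001]),
([-.35,.28,.53,2.12,-.2,.77,-.37],[.4668,-.1106,.1491],[2.831,1.353,.009]),
([0,.35,.39,2.01,-.19,.81,.54],[.4807,-.2241,.1491],[2.175,2.261,.008]),
([-.55,.02,.34,2.3,.13,.29,-1.58],[.534,.0415,.2264],[2.977,.481,.824]),
([-.6,0,.3,2.35,.76,.26,-2.5],[.5386,.0391,.2333],[2.966,.073,.958]),
([-.51,.16,.25,2.31,1.12,.17,-2.95],[.581,.0398,.1929],[2.968,-.057,.972])]
E=lambda a,t:R.from_euler(a,t).as_matrix()
def fk(q,x,s):
    c1,c7,h,L1,L2,L3,e=x;k=np.array([0,0,1.])
    A=E('z',s[0]*q[0]+c1)@E('y',q[1]);p=np.array([0,0,h])+A@[e,0,L1]
    A=A@E('z',s[1]*q[2])@E('y',q[3]);p=p+A@[-e,0,L2]
    A=A@E('z',s[2]*q[4])@E('y',q[5])@E('z',s[3]*q[6]+c7);return p+A@k*L3,A
def res(x,s):
    o=[]
    for q,p,w in D:
        P,A=fk(q,x,s);o+=list(P-p)+list(.3*R.from_matrix(A.T@R.from_rotvec(w).as_matrix()).as_rotvec())
    return np.array(o)
def fit():
    best=None
    for b in range(16):
        s=[1-2*((b>>i)&1) for i in range(4)]
        for c7 in(0,1.57,3.14,-1.57):
            for c1 in (0,2.3):
                f=least_squares(res,[c1,c7,.35,.42,.4,.3,0],args=(s,))
                if best is None or f.cost<best[0]:best=(f.cost,f.x,s)
    return best
if __name__=="__main__":
    c,x,s=fit();print(c,x.round(4).tolist(),s,np.abs(res(x,s)).reshape(-1,6).max(1).round(3))
E
python3 fk.py
```

```text
0.0007426359858141796 [-0.0956, 1.4815, 0.3288, 0.5395, 0.4976, 0.3465, -0.0067] [-1, -1, -1, -1] [0.007 0.006 0.008 0.008 0.009 0.015 0.016 0.018]
```

```bash
python3 - <<'E'
s=open('fk.py').read()
s=s.replace("c1,c7,h,L1,L2,L3,e=x","c1,c7,h,L1,L2,L3,e,d,g=x").replace("@E('y',q[5])@E('z',s[3]*q[6]+c7);return p+A@k*L3,A","@E('y',q[5]);p=p+A@[d,g,L3];return p,A@E('z',s[3]*q[6]+c7)").replace(".3,0],args",".3,0,0,0],args")
open('fk.py','w').write(s)
E
cat > ik.py <<'E'
from fk import *
c,X,S=fit()
lo=np.array([-2.96,-.34,-1.41,.24,-1.37,.17,-2.96]);hi=np.array([2.96,2.1,1.46,2.44,4.51,1.92,2.96])
def ik(p,T,seeds):
    out=[]
    for q0 in seeds:
        f=least_squares(lambda q:np.r_[(lambda P,A:np.r_[P-p,.3*R.from_matrix(A.T@T).as_rotvec()])(*fk(q,X,S)),.002*(q-q0)[2:3]],np.clip(q0,lo+.02,hi-.02),bounds=(lo,hi))
        P,A=fk(f.x,X,S);out.append((np.linalg.norm(P-p)*1e3,np.degrees(np.linalg.norm(R.from_matrix(A.T@T).as_rotvec())),f.x.round(2).tolist()))
    return out
if __name__=="__main__":
    print(c,X.round(3),np.abs(res(X,S)).reshape(-1,6).max(1).round(3))
    sd=[np.array([-.5,.2,q3,2.2,q5,.4,q7]) for q3 in(-.5,.3,1) for q5,q7 in((0,-1.5),(1.5,-2.9),(1.5,0),(3.1,1.5),(3.1,-1.5),(-1.,0))]
    for n,pt in(("knobtop",(-128,8,131)),("knobdown",(-128,8,106)),("drin",(-100,0,60)),("drout",(-195,0,60))):
        for l in(20,25,30,38,45,50):
            for yd in(-92.45,87.55):
                r_=[z for z in ik(own(*pt),leaned(yd,l),sd) if z[0]<3 and z[1]<1.5]
                u={}
                for z in r_:u.setdefault((round(z[2][2]),round(z[2][4])),z)
                print(n,l,yd,[z[2] for z in list(u.values())[:3]])
E
python3 ik.py
```

```text
0.0005494290999156189 [-0.068  1.507  0.295  0.528  0.499  0.307  0.004  0.011 -0.022] [0.009 0.004 0.007 0.006 0.006 0.011 0.011 0.013]
knobtop 20 -92.45 [[0.22, 0.37, -0.5, 2.1, 0.6, 0.43, -2.34], [-0.45, 0.36, 0.3, 2.07, -0.13, 0.39, -1.68], [-0.96, 0.55, 1.0, 2.04, -0.87, 0.57, -1.03]]
knobtop 20 87.55 [[0.22, 0.37, -0.5, 2.1, 0.6, 0.43, 0.8], [-0.45, 0.36, 0.3, 2.07, -0.13, 0.39, 1.46], [-0.96, 0.55, 1.0, 2.04, -0.87, 0.57, 2.11]]
knobtop 25 -92.45 [[0.22, 0.35, -0.5, 2.17, 0.85, 0.33, -2.59], [-0.46, 0.34, 0.3, 2.13, -0.1, 0.26, -1.72], [-0.98, 0.52, 1.0, 2.1, -0.99, 0.46, -0.91]]
knobtop 25 87.55 [[0.22, 0.35, -0.5, 2.17, 0.85, 0.33, 0.55], [-0.46, 0.34, 0.3, 2.13, -0.1, 0.26, 1.42], [-0.98, 0.52, 1.0, 2.1, -0.99, 0.46, 2.23]]
knobtop 30 -92.45 [[0.08, 0.32, -0.32, 2.25, 1.2, 0.2, -2.96], [-0.65, 0.35, 0.53, 2.17, -0.56, 0.17, -1.27]]
knobtop 30 87.55 [[0.23, 0.34, -0.5, 2.25, 1.31, 0.25, 0.1], [-0.99, 0.5, 1.0, 2.16, -1.21, 0.37, 2.45]]
knobtop 38 -92.45 [[0.27, 0.35, -0.5, 2.34, 2.22, 0.3, 2.37], [-0.71, 0.36, 0.67, 2.27, 4.15, 0.17, 0.33], [-0.17, 0.31, 0.03, 2.34, 2.78, 0.
[... 4031 characters left out ...]
45 [[0.26, 0.41, -0.5, 2.37, 1.74, 0.26, 2.82], [-0.64, 0.43, 0.56, 2.28, -1.24, 0.17, -0.59]]
drout 25 87.55 [[0.26, 0.41, -0.5, 2.37, 1.74, 0.26, -0.32], [-0.77, 0.47, 0.73, 2.28, -1.37, 0.25, 2.67]]
drout 30 -92.45 [[0.28, 0.43, -0.5, 2.43, 2.23, 0.32, 2.36], [-0.54, 0.41, 0.48, 2.36, 3.99, 0.17, 0.51], [-0.16, 0.38, 0.04, 2.41, 2.95, 0.17, 1.61]]
drout 30 87.55 [[0.28, 0.43, -0.5, 2.43, 2.23, 0.32, -0.78], [-1.12, 0.76, 1.2, 2.33, 4.47, 0.6, 2.96], [-0.16, 0.38, 0.04, 2.41, 2.95, 0.17, -1.53]]
drout 38 -92.45 [[-0.88, 0.56, 0.87, 2.44, 3.82, 0.47, 0.57]]
drout 38 87.55 [[-0.88, 0.56, 0.87, 2.44, 3.82, 0.47, -2.57]]
drout 45 -92.45 []
drout 45 87.55 []
drout 50 -92.45 []
drout 50 87.55 []
```

Run:
```python
from ik import *
o,p,M=start()
k=np.array([.611,.0395,.131])
T=leaned(87.55,45);t=k-.13*T[:,2];t[2]+=.02;print(t)
print(row(p,M,p-.09*M[:,2],M), R.from_matrix(M.T@T).as_rotvec()/np.pi)
q=o["joints"];print(q.round(2))
# feasibility with seeds near q3 .25
sd=[np.array([-.5,.1,q3,2.3,q5,.3,q7]) for q3 in(-.2,.25) for q5,q7 in((1.5,0),(2.8,-1.4))]
for P in(t,k,k-[0,0,.028]):
  for l in(38,45):print(l,ik(P,leaned(87.55,l),sd))
```

```text
[0.51916015 0.04342952 0.24292388]
[0.0, 0.0, 0.0, -0.0, 0.0, -0.225] [-0.07598594  0.00146401 -0.99539626]
[-0.51  0.16  0.25  2.31  1.12  0.17 -2.95]
38 [(np.float64(2.3108452063525236e-07), np.float64(8.57046083952723e-08), [-0.09, -0.07, -0.2, 2.41, 0.79, 0.21, 0.52]), (np.float64(8.411338781844533e-11), np.float64(2.0111914440606428e-11), [-0.09, -0.07, -0.2, 2.41, 0.79, 0.21, 0.52]), (np.float64(2.8876540560502655e-07), np.float64(2.5538810667447434e-08), [-0.55, -0.07, 0.25, 2.41, 0.89, 0.23, 0.42]), (np.float64(4.736880314325479e-10), np.float64(6.503644533029381e-11), [-0.55, -0.07, 0.25, 2.41, 0.89, 0.23, 0.42])]
45 [(np.float64(12.120833073229294), np.float64(3.3396897353614428), [0.28, -0.08, -0.57, 2.44, 1.18, 0.17, 0.1]), (np.float64(12.120814996255163), np.float64(3.3396923021026064), [0.28, -0.08, -0.57, 2.44, 1.18, 0.17, 0.1]), (np.float64(12.142305900698409), np.float64(3.337063732650265), [0.27, -0.08, -0.57, 2.44, 1.18, 0.17, 0.1]), (np.float64(12.142310081163165), np.float64(3.337063013560787), [0.27, -0.08, -0.57, 2.44, 1.18, 0.17, 0.1])]
38 [(np.float64(6.09158
[... 1163 characters left out ...]
loat64(1.1135662691238792e-06), np.float64(2.28752507179829e-07), [-0.35, 0.38, 0.25, 2.32, 3.23, 0.21, -1.85]), (np.float64(4.791185828600935e-06), np.float64(9.835906305643722e-07), [-0.35, 0.38, 0.25, 2.32, 3.23, 0.21, -1.85])]
45 [(np.float64(1.407184516049903e-06), np.float64(6.02465131510106e-08), [0.03, 0.42, -0.2, 2.4, 2.81, 0.48, -1.37]), (np.float64(9.303861047404893e-11), np.float64(4.92122748424314e-12), [0.03, 0.42, -0.2, 2.4, 2.81, 0.48, -1.37]), (np.float64(2.540556321905567e-09), np.float64(2.864411776523066e-10), [-0.36, 0.41, 0.25, 2.38, 3.14, 0.42, -1.77]), (np.float64(6.225799291730514e-07), np.float64(6.894784947988008e-08), [-0.36, 0.41, 0.25, 2.38, 3.14, 0.42, -1.77])]
```

Run:
```python
from ik import *
o,p,M=start()
k=np.array([.611,.0395,.131])
for l in (20,):
  T=leaned(87.55,l);t=k-.12*T[:,2];t[2]+=.01
  Tm=T@E('z',np.radians(80))   # intermediate: tool z turn back
  for A in(T@E('z',np.radians(-80)),Tm):print(row(p,M,t,A))
  print(t,row(p,M,t,T))
```

```text
[-0.078, -0.067, 0.553, 0.068, -0.002, -0.139]
[0.08, -0.065, -0.55, 0.068, -0.002, -0.139]
[0.5699951  0.04125446 0.25376311] [0.141, 0.002, -0.988, 0.068, -0.002, -0.139]
```

Call:
apply_moves --plan '[[[0,0,-0.02,0,0,-0.08,0.2],[0,0,-0.05,0,0,-0.15,0.2],[0.08,-0.065,-0.55,0.068,-0.002,-0.139,0.2],[0.08,-0.065,-0.55,0.068,-0.002,-0.139,0.2],[0.08,-0.065,-0.55,0.068,-0.002,-0.139,0.2],[0.08,-0.065,-0.55,0.068,-0.002,-0.139,0.2],[0.08,-0.065,-0.55,0.068,-0.002,-0.139,0.2],[0.08,-0.065,-0.55,0.068,-0.002,-0.139,0.2],[0.08,-0.065,-0.55,0.068,-0.002,-0.139,0.2],[0.08,-0.065,-0.55,0.068,-0.002,-0.139,0.2],[0.08,-0.065,-0.55,0.068,-0.002,-0.139,0.2],[0.08,-0.065,-0.55,0.068,-0.002,-0.139,0.2]]]'

```text
clock: 8.83
tcp_pos: [0.5692, 0.0415, 0.2555]
orientation: [2.471, 1.468, 0.614]
contact_force: [-0.4, 0.0, -0.0]
grip_width: 0.0339
```

Run:
```python
from h import *
o,p,M=start();print(p,o["joints"].round(2))
k=np.array([.611,.0395,.131])
T=leaned(87.55,26);t=k-.11*T[:,2]
print(t,row(p,M,t,T))
```

```text
[0.56918669 0.0415143  0.2554803 ] [-0.27  0.07  0.05  2.14  0.12  0.48 -0.81]
[0.56282325 0.04156132 0.22986735] [0.014, -0.016, -0.649, -0.022, -0.037, 0.05]
```

Call:
apply_moves --plan '[[[0.014,-0.016,-0.649,-0.022,-0.037,0.05,0.2],[0.014,-0.016,-0.649,-0.022,-0.037,0.05,0.2],[0.014,-0.016,-0.649,-0.022,-0.037,0.05,0.2],[0.014,-0.016,-0.649,-0.022,-0.037,0.05,0.2],[0.014,-0.016,-0.649,-0.022,-0.037,0.05,0.2],[0.014,-0.016,-0.649,-0.022,-0.037,0.05,0.2],[0.014,-0.016,-0.649,-0.022,-0.037,0.05,0.2],[0.014,-0.016,-0.649,-0.022,-0.037,0.05,0.2],[0.014,-0.016,-0.649,-0.022,-0.037,0.05,0.2],[0.014,-0.016,-0.649,-0.022,-0.037,0.05,0.2],[0.014,-0.016,-0.649,-0.022,-0.037,0.05,0.2],[0.014,-0.016,-0.649,-0.022,-0.037,0.05,0.2]]]'

```text
clock: 9.83
tcp_pos: [0.5628, 0.0419, 0.2298]
orientation: [0.773, 2.596, 0.171]
contact_force: [-0.1, -0.5, -0.5]
grip_width: 0.0345
```

Run:
```python
from h import *
o,p,M=start();print(p,o["joints"].round(2))
k=np.array([.611,.0395,.131])
T=leaned(87.55,26)
for b in(.11,.05):print(b,row(p,M,k-b*T[:,2],T))
```

```text
[0.56283648 0.0419385  0.22982797] [-0.14  0.11 -0.11  2.15  0.28  0.46  0.52]
0.11 [0.004, -0.004, -0.172, -0.001, -0.001, -0.0]
0.05 [0.004, -0.004, -0.172, -0.003, -0.002, 0.15]
```

Call:
apply_moves --plan '[[[0.004,-0.004,-0.172,-0.001,-0.001,0,0.2],[0.004,-0.004,-0.172,-0.001,-0.001,0,0.2],[0.004,-0.004,-0.172,-0.001,-0.001,0,0.2],[0.004,-0.004,-0.172,-0.001,-0.001,0.05,0.2],[0.004,-0.004,-0.172,-0.002,-0.001,0.1,0.2],[0.004,-0.004,-0.172,-0.003,-0.002,0.15,0.2],[0.004,-0.004,-0.172,-0.003,-0.002,0.15,0.2]]]'

```text
clock: 10.42
tcp_pos: [0.5885, 0.0397, 0.1727]
orientation: [0.065, 2.692, -0.014]
contact_force: [0.7, -0.5, 0.6]
grip_width: 0.0337
```

Run:
```python
from h import *
from bench import r
o,p,M=start();print(p,o["joints"].round(2),o["contact_force"])
k=np.array([.611,.0395,.131])
T=leaned(87.55,26)
for b in(.05,0):print(b,row(p,M,k-b*T[:,2],T))
f=r.grab_frame("wrist");print(f["pose"].round(4).tolist());cv2.imwrite("pics/w3.png",f["pixels"])
```

```text
[0.58853627 0.03969417 0.17273676] [-0.14  0.24 -0.12  2.16  0.46  0.35  0.87] [ 0.71449571 -0.47943655  0.59661601]
0.05 [-0.001, -0.001, -0.002, -0.005, 0.002, -0.007]
0 [-0.001, -0.001, -0.002, -0.005, 0.002, 0.118]
[[0.0466, -0.7341, -0.6774, 0.4585], [0.9989, 0.0342, 0.0316, 0.0461], [-0.0, -0.6781, 0.7349, 0.2679], [0.0, 0.0, 0.0, 1.0]]
```

View pics/w3.png

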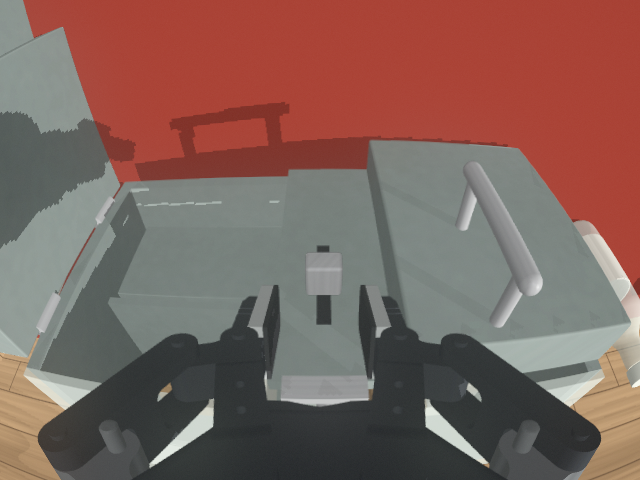

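Picture 6: the knob is centred at (323,280) between the fingertips (275 and 362), within about 2 mm. I move in and pinch.

Call:
apply_moves --plan '[[[0,0,0,-0.005,0.003,0.03,0.28],[0,0,0,-0.005,0.004,0.06,0.28],[0,0,0,-0.005,0.004,0.09,0.28],[0,0,0,-0.005,0.004,0.118,0.28],[0,0,0,-0.005,0.004,0.118,0.28],[0,0,0,-0.005,0.004,0.118,1],[0,0,0,-0.005,0.004,0.118,1],[0,0,0,-0.005,0.004,0.118,1],[0,0,0,-0.005,0.004,0.118,1]]]' --force 40

```text
clock: 11.22
tcp_pos: [0.6077, 0.041, 0.1302]
orientation: [0.062, 2.696, -0.016]
contact_force: [-8.3, 1.7, -4.2]
grip_width: 0.0179
```

Run:
```python
from h import *
o,p,M=start();print(p,o["joints"].round(2),o["contact_force"],o["grip_width"])
for d in(.015,.027):print(row(p,M,p-[0,0,d],M))
```

```text
[0.60772641 0.04103387 0.13024861] [-0.19  0.33 -0.06  2.15  0.55  0.27  0.78] [-8.28157692  1.72442844 -4.15917642] 0.017930101760001434
[0.0, 0.0, 0.0, 0.016, 0.0, 0.034]
[0.0, 0.0, 0.0, 0.029, 0.0, 0.061]
```

Call:
apply_moves --plan '[[[0,0,0,0.004,0,0.008,1],[0,0,0,0.008,0,0.017,1],[0,0,0,0.012,0,0.026,1],[0,0,0,0.016,0,0.034,1],[0,0,0,0.02,0,0.043,1],[0,0,0,0.024,0,0.052,1],[0,0,0,0.029,0,0.061,1],[0,0,0,0.029,0,0.061,1],[0,0,0,0.029,0,0.061,1]]]'

```text
clock: 11.97
tcp_pos: [0.6082, 0.0411, 0.1056]
orientation: [0.061, 2.693, -0.016]
contact_force: [-23.9, 2.3, 21.2]
grip_width: 0.0183
```

Run:
```python
from h import *
from bench import r
o,p,M=start();print(p,o["joints"].round(2),o["contact_force"],o["grip_width"])
f=r.grab_frame("wrist");cv2.imwrite("pics/w4.png",f["pixels"])
```

```text
[0.60816384 0.04110721 0.10556891] [-0.24  0.38  0.01  2.17  0.63  0.2   0.69] [-23.87669871   2.26618261  21.17722728] 0.018343605051422816
```

View pics/w4.png

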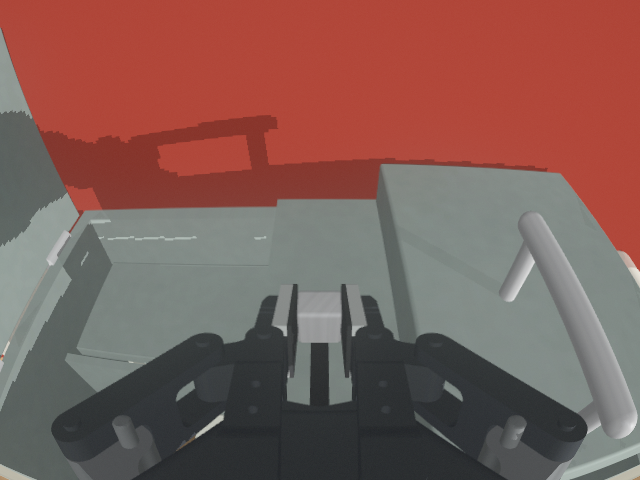

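Picture 7: the knob is at the bottom of its slot. The upward stop force is 21 N after 25 mm of travel. I release and back off.

Call:
apply_moves --plan '[[[0,0,0,0.029,0,0.055,0.28],[0,0,0,0.029,0,0.055,0.28],[0,0,0,0.029,0,0.055,0.28],[0,0,0,0.029,0,0,0.2],[0,0,0,0.029,0,-0.08,0.2],[0,0,0,0.029,0,-0.17,0.2],[0,0,0,0.029,0,-0.25,0.2],[0,0,0,0.029,0,-0.25,0.2]]]'

```text
clock: 12.68
tcp_pos: [0.5591, 0.0443, 0.1968]
orientation: [0.064, 2.68, -0.012]
contact_force: [1.0, 0.1, 0.6]
grip_width: 0.0339
```

Run:
```python
from h import *
from bench import r
o,p,M=start();print(p,o["joints"].round(2),o["contact_force"],o["grip_width"])
for u,v in((261,285),(263,287)):print(onz("top",u,v,.19))
print(own(-175,90,165))
print(row(p,M,[.5645,.1215,.27],tool(87.55)))
f=r.grab_frame("wrist");print(f["pose"].round(4).tolist())
cv2.imwrite("pics/w5.png",f["pixels"])
```

```text
[0.55908504 0.04426564 0.1968244 ] [ 0.08  0.17 -0.38  2.19  0.54  0.41  0.78] [0.97919344 0.09333658 0.64819975] 0.033867619848431535
[0.564471   0.12275835 0.19      ]
[0.56082478 0.11898374 0.19      ]
[0.56460724 0.12189855 0.165     ]
[0.0, 0.147, -0.001, -0.085, 0.194, -0.162]
[[0.0455, -0.7264, -0.6858, 0.428], [0.999, 0.0342, 0.03, 0.0505], [0.0017, -0.6864, 0.7272, 0.2905], [0.0, 0.0, 0.0, 1.0]]
```

View pics/w5.png

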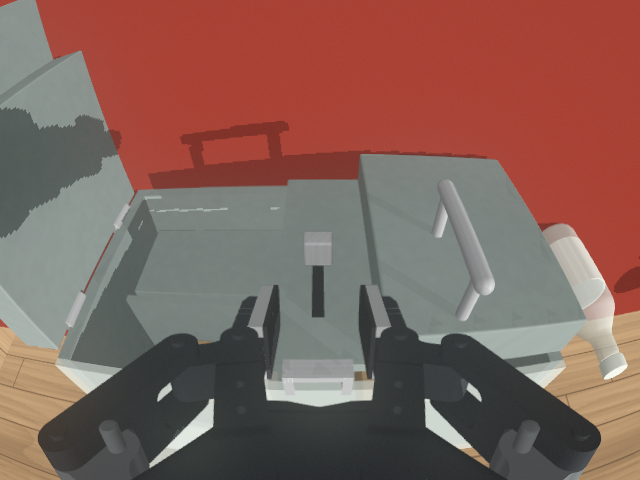

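Picture 8 confirms the bolt is down: the knob is at (318,248) with its slot empty above it. Next I go to the passive handle.

Call:
apply_moves --plan '[[[0,0.03,0,-0.038,0,-0.08,0.2],[0,0.07,0,-0.077,0,-0.158,0.2],[0,0.11,0,-0.08,0.07,-0.16,0.2],[0,0.147,0,-0.085,0.14,-0.162,0.2],[0,0.147,0,-0.085,0.194,-0.162,0.2],[0,0.147,0,-0.085,0.194,-0.162,0.2],[0,0.147,0,-0.085,0.194,-0.162,0.2],[0,0.147,0,-0.085,0.194,-0.162,0.2]]]'

```text
clock: 13.4
tcp_pos: [0.5639, 0.12, 0.263]
orientation: [-0.074, -3.131, 0.001]
contact_force: [0.5, -0.2, -0.9]
grip_width: 0.0341
```

Run:
```python
from h import *
o,p,M=start();print(p,o["joints"].round(2))
for z in(.2,.148):print(row(p,M,[.5655,.1225,z],tool(87.55)))
```

```text
[0.56385898 0.11997034 0.26301401] [ 0.09  0.34 -0.51  1.73  0.17  1.14  1.05]
[-0.0, -0.003, -0.002, -0.005, 0.007, 0.157]
[-0.0, -0.003, -0.002, -0.007, 0.007, 0.287]
```

Call:
apply_moves --plan '[[[0,-0.003,-0.002,-0.005,0.007,0.08,0.1],[0,-0.003,-0.002,-0.005,0.007,0.157,0.1],[0,-0.003,-0.002,-0.006,0.007,0.22,0.1],[0,-0.003,-0.002,-0.007,0.007,0.287,0.1],[0,-0.003,-0.002,-0.007,0.007,0.287,0.1],[0,-0.003,-0.002,-0.007,0.007,0.287,1],[0,-0.003,-0.002,-0.007,0.007,0.287,1],[0,-0.003,-0.002,-0.007,0.007,0.287,1],[0,-0.003,-0.002,-0.007,0.007,0.287,1],[0,-0.003,-0.002,-0.007,0.007,0.287,1]]]' --force 30

```text
clock: 14.23
tcp_pos: [0.5669, 0.125, 0.1514]
orientation: [0.063, 3.137, 0.004]
contact_force: [-0.5, 4.4, -0.1]
grip_width: 0.0103
```

Run:
```python
from h import *
o,p,M=start();print(p,o["joints"].round(2),o["contact_force"],o["grip_width"])
h=leafpt(1,0,0,0,0);v=RC.T@(p-h);print(np.hypot(v[0],v[1]),np.hypot(75,90))
for q in arc(1,0,.8,12,90):print(q)
```

```text
[0.56692999 0.12503946 0.15143478] [ 0.05  0.45 -0.48  1.84  0.26  0.91  0.98] [-0.49852046  4.40205491 -0.13331316] 0.010259004055771688
0.11326777109789823 117.15374513859982
[0.0, -0.0, 0.021, 0.014, 0.013, -0.0]
[0.0, -0.0, 0.042, 0.027, 0.026, -0.0]
[0.0, -0.0, 0.064, 0.039, 0.041, -0.0]
[0.0, -0.0, 0.085, 0.051, 0.056, -0.0]
[0.0, -0.0, 0.106, 0.061, 0.072, -0.0]
[0.0, -0.0, 0.127, 0.07, 0.088, -0.0]
[0.001, -0.0, 0.149, 0.078, 0.105, 0.0]
[0.001, -0.0, 0.17, 0.085, 0.123, 0.0]
[0.001, -0.0, 0.191, 0.09, 0.141, 0.0]
[0.001, -0.001, 0.212, 0.095, 0.159, 0.0]
[0.001, -0.001, 0.233, 0.098, 0.178, 0.0]
[0.001, -0.001, 0.255, 0.1, 0.197, 0.0]
```

```bash
sed -i 's/^C=np.array.*;YAW/C=np.array([.7377,.0275,0]);YAW/' h.py
python3 - <<'E'
from h import *
for q in arc(1,0,.84,12,90):print(q)
E
```

```text
[0.0, -0.0, 0.022, 0.015, 0.014, -0.0]
[0.0, -0.0, 0.045, 0.029, 0.028, -0.0]
[0.0, -0.0, 0.067, 0.043, 0.044, -0.0]
[0.0, -0.0, 0.089, 0.055, 0.061, -0.0]
[0.0, -0.0, 0.111, 0.065, 0.078, -0.0]
[0.0, -0.0, 0.134, 0.075, 0.096, -0.0]
[0.001, -0.0, 0.156, 0.083, 0.115, 0.0]
[0.001, -0.0, 0.178, 0.09, 0.134, 0.0]
[0.001, -0.001, 0.201, 0.096, 0.154, 0.0]
[0.001, -0.001, 0.223, 0.1, 0.174, 0.0]
[0.001, -0.001, 0.245, 0.103, 0.194, 0.0]
[0.001, -0.001, 0.267, 0.105, 0.214, 0.0]
```

Call:
apply_moves --plan '[[[0,0,0.022,0.015,0.014,0,1],[0,0,0.045,0.029,0.028,0,1],[0,0,0.067,0.043,0.044,0,1],[0,0,0.089,0.055,0.061,0,1],[0,0,0.111,0.065,0.078,0,1],[0,0,0.134,0.075,0.096,0,1],[0,0,0.156,0.083,0.115,0,1],[0,0,0.178,0.09,0.134,0,1],[0,0,0.201,0.096,0.154,0,1],[0,0,0.223,0.1,0.174,0,1],[0,0,0.245,0.103,0.194,0,1],[0,0,0.267,0.105,0.214,0,1]]]'

```text
clock: 15.23
tcp_pos: [0.5288, 0.2107, 0.1515]
orientation: [1.342, 2.837, 0.003]
contact_force: [1.0, -0.3, 0.9]
grip_width: 0.0096
```

Run:
```python
from h import *
o,p,M=start();print(p,o["joints"].round(2),o["contact_force"],o["grip_width"])
h=leafpt(1,0,0,0,0);v=RC.T@(p-h);a=(np.arctan2(-90,-75)-np.arctan2(v[1],v[0]))%(2*np.pi);print(np.hypot(v[0],v[1]),a)
for q in arc(1,a,1.64,12,90):print(q)
```

```text
[0.52877059 0.21066523 0.15145102] [-0.23  0.41 -0.33  1.87  0.17  0.88  0.05] [ 1.04915019 -0.27732113  0.90918031] 0.009600656451921343
0.1167191975581685 0.8252011643034391
[0.0, -0.0, 0.022, 0.015, 0.013, 0.0]
[0.0, -0.0, 0.043, 0.029, 0.027, 0.0]
[0.0, -0.0, 0.065, 0.042, 0.042, 0.0]
[0.0, -0.0, 0.086, 0.054, 0.057, 0.0]
[0.0, -0.0, 0.108, 0.065, 0.074, 0.0]
[0.0, -0.0, 0.13, 0.075, 0.091, 0.0]
[0.0, -0.0, 0.151, 0.084, 0.109, 0.0]
[0.0, -0.0, 0.173, 0.091, 0.127, 0.0]
[0.0, -0.001, 0.195, 0.097, 0.146, 0.0]
[0.0, -0.001, 0.216, 0.102, 0.165, 0.0]
[0.0, -0.001, 0.238, 0.105, 0.185, 0.0]
[0.001, -0.001, 0.259, 0.108, 0.205, 0.0]
```

Call:
apply_moves --plan '[[[0,0,0.022,0.015,0.013,0,1],[0,0,0.043,0.029,0.027,0,1],[0,0,0.065,0.042,0.042,0,1],[0,0,0.086,0.054,0.057,0,1],[0,0,0.108,0.065,0.074,0,1],[0,0,0.13,0.075,0.091,0,1],[0,0,0.151,0.084,0.109,0,1],[0,0,0.173,0.091,0.127,0,1],[0,0,0.195,0.097,0.146,0,1],[0,0,0.216,0.102,0.165,0,1],[0,0,0.238,0.105,0.185,0,1],[0,0,0.259,0.108,0.205,0,1]]]'

```text
clock: 16.23
tcp_pos: [0.5646, 0.2961, 0.1515]
orientation: [2.356, 2.076, 0.004]
contact_force: [0.8, -2.3, 0.9]
grip_width: 0.0098
```

Run:
```python
from h import *
from bench import r
o,p,M=start();print(p,o["joints"].round(2),o["contact_force"],o["grip_width"])
h=leafpt(1,0,0,0,0);v=RC.T@(p-h);a=(np.arctan2(-90,-75)-np.arctan2(v[1],v[0]))%(2*np.pi);print(np.hypot(v[0],v[1]),a)
a=r.grab_frame("top")["pixels"];cv2.imwrite("pics/t3.png",a)
```

```text
[0.56461749 0.2961317  0.15147269] [-0.48  0.5  -0.14  1.72  0.09  0.93 -0.78] [ 0.80259988 -2.26398747  0.94734601] 0.00976692788606477
0.11697688812795982 1.6407793157668351
```

View pics/t3.png

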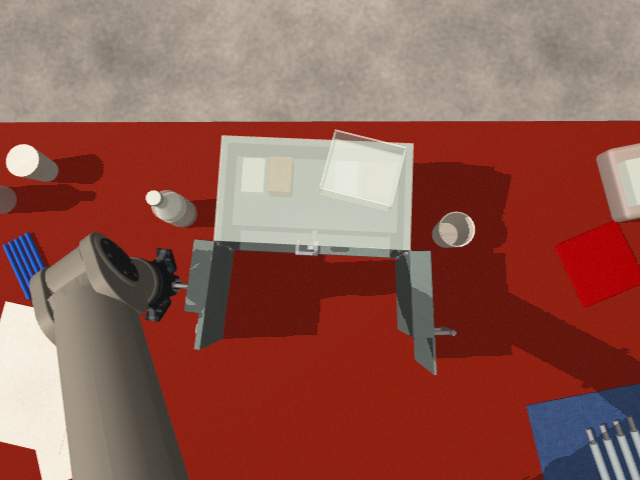

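Picture 9: both leaves are square or a little past, and the bystanders have not moved. I release, then plan the lean for the drawer.

Call:
apply_moves --plan '[[[0,0,0,0,0,0,0.1],[0,0,0,0,0,0,0.1],[0,0,0,0,0,0,0.1],[0,0,0,0,0,-0.08,0.1],[0,0,0,0,0,-0.18,0.1],[0,0,0,0,0,-0.28,0.1],[0,0,0,0,0,-0.34,0.1],[0,0,0,0,0,-0.34,0.1]]]'

```text
clock: 16.95
tcp_pos: [0.5657, 0.2976, 0.2932]
orientation: [2.351, 2.08, 0.019]
contact_force: [1.0, 1.7, 0.3]
grip_width: 0.0389
```

Run:
```python
from ik import *
o,p,M=start();print(p,o["joints"].round(2))
for q3 in(-.5,-.25):
  for n,path in(("A",[(-230,230,15),(-210,210,25),(-190,185,32),(-164,157,38),(-130,116,40),(-82,58,40),(-110,58,37),(-140,58,34),(-180,58,30)]),("B",[(-230,150,15),(-225,60,20),(-200,60,28),(-150,60,36),(-110,60,40),(-82,58,40)])):
    q=np.array([.1,.2,q3,2.2,.6,.5,.8])
    for x,z,l in path:
        e,a,qq=ik(own(x,0,z),leaned(87.55,l),[q])[0];q=np.array(qq);print(n,x,z,l,round(e,1),round(a,1),qq)
T=leaned(87.55,15);print(row(p,M,own(-230,0,230),T))
```

```text
[0.5656633  0.29763289 0.29321236] [-0.47  0.37 -0.15  1.57  0.06  1.19 -0.75]
A -230 230 15 0.0 0.0 [0.26, 0.07, -0.5, 2.15, 0.14, 0.68, 1.2]
A -210 210 25 0.0 0.0 [0.24, 0.07, -0.5, 2.26, 0.31, 0.42, 1.03]
A -190 185 32 0.0 0.0 [0.23, 0.12, -0.5, 2.35, 0.9, 0.22, 0.44]
A -164 157 38 0.0 0.0 [0.28, 0.23, -0.5, 2.4, 2.15, 0.24, -0.74]
A -130 116 40 0.0 0.0 [0.29, 0.39, -0.5, 2.37, 2.44, 0.37, -0.96]
A -82 58 40 0.0 0.0 [0.29, 0.59, -0.5, 2.27, 2.5, 0.47, -0.95]
A -110 58 37 0.0 0.0 [0.29, 0.55, -0.5, 2.3, 2.42, 0.42, -0.9]
A -140 58 34 0.0 0.0 [0.28, 0.51, -0.5, 2.34, 2.34, 0.38, -0.84]
A -180 58 30 0.0 0.0 [0.27, 0.45, -0.5, 2.39, 2.18, 0.32, -0.73]
B -230 150 15 0.0 0.0 [0.23, 0.2, -0.5, 2.23, 0.32, 0.5, 1.02]
B -225 60 20 0.0 0.0 [0.23, 0.38, -0.5, 2.36, 1.23, 0.26, 0.15]
B -200 60 28 0.0 0.0 [0.27, 0.42, -0.5, 2.41, 2.07, 0.29, -0.64]
B -150 60 36 0.0 0.0 [0.29, 0.5, -0.5, 2.38, 2.45, 0.43, -0.96]
B -110 60 40 0.0 0.0 [0.29, 0.56, -0.5, 2.33, 2.54, 0.49, -1.01]
B -82 58 40 0.0 0.0 [0.29, 0.59, -0.5, 2.27, 2.5, 0.47, -0.95]
A -230 230 15 0.0 0.0 [0.02, 0.06, -0.25, 2.15, 0.11, 0.6
[... 274 characters left out ...]
 -82 58 40 0.0 0.0 [0.09, 0.55, -0.25, 2.27, 2.71, 0.39, -1.23]
A -110 58 37 0.0 0.0 [0.09, 0.51, -0.25, 2.3, 2.65, 0.34, -1.18]
A -140 58 34 0.0 0.0 [0.08, 0.47, -0.25, 2.34, 2.57, 0.29, -1.12]
A -180 58 30 0.0 0.0 [0.07, 0.41, -0.25, 2.39, 2.42, 0.23, -0.99]
B -230 150 15 0.0 0.0 [0.01, 0.19, -0.25, 2.23, 0.21, 0.49, 1.13]
B -225 60 20 0.0 0.0 [-0.0, 0.35, -0.25, 2.36, 1.0, 0.18, 0.35]
B -200 60 28 0.0 0.0 [0.06, 0.38, -0.25, 2.41, 2.29, 0.2, -0.87]
B -150 60 36 0.0 0.0 [0.08, 0.46, -0.25, 2.38, 2.67, 0.35, -1.22]
B -110 60 40 0.0 0.0 [0.09, 0.52, -0.25, 2.32, 2.74, 0.42, -1.27]
B -82 58 40 0.0 0.0 [0.09, 0.55, -0.25, 2.27, 2.71, 0.39, -1.22]
[-0.064, -0.063, -0.522, -0.665, -0.065, 0.152]
```

Call:
apply_moves --plan '[[[-0.064,-0.063,-0.522,-0.665,-0.065,0.152,-0.1],[-0.064,-0.063,-0.522,-0.665,-0.065,0.152,-0.1],[-0.064,-0.063,-0.522,-0.665,-0.065,0.152,-0.1],[-0.064,-0.063,-0.522,-0.665,-0.065,0.152,-0.1],[-0.064,-0.063,-0.522,-0.665,-0.065,0.152,-0.1],[-0.064,-0.063,-0.522,-0.665,-0.065,0.152,-0.1],[-0.064,-0.063,-0.522,-0.665,-0.065,0.152,-0.1],[-0.064,-0.063,-0.522,-0.665,-0.065,0.152,-0.1],[-0.064,-0.063,-0.522,-0.665,-0.065,0.152,-0.1],[-0.064,-0.063,-0.522,-0.665,-0.065,0.152,-0.1],[-0.064,-0.063,-0.522,-0.665,-0.065,0.152,-0.1],[-0.064,-0.063,-0.522,-0.665,-0.065,0.152,-0.1]]]'

```text
clock: 17.95
tcp_pos: [0.5042, 0.0354, 0.2246]
orientation: [0.292, 2.894, -0.018]
contact_force: [-0.5, -0.4, 0.6]
grip_width: 0.047
```

Run:
```python
from h import *
o,p,M=start();print(p,o["joints"].round(2),own(-230,0,230))
for x,z,l in((-210,210,25),(-190,185,32),(-164,157,38),(-164,157,40)):print(row(p,M,own(x,0,z),leaned(87.55,l)))
```

```text
[0.50421511 0.03536691 0.22460423] [-0.03  0.1  -0.23  2.11  0.18  0.72  0.99] [0.50791024 0.03733193 0.23      ]
[-0.013, -0.064, -0.048, -0.047, 0.014, 0.049]
[-0.016, -0.103, -0.048, -0.081, 0.021, 0.121]
[-0.019, -0.137, -0.047, -0.127, 0.031, 0.204]
[-0.019, -0.148, -0.047, -0.127, 0.031, 0.204]
```

Call:
apply_moves --plan '[[[-0.013,-0.064,-0.048,-0.047,0.014,0.049,-0.1],[-0.013,-0.064,-0.048,-0.047,0.014,0.049,-0.1],[-0.016,-0.103,-0.048,-0.081,0.021,0.121,-0.1],[-0.016,-0.103,-0.048,-0.081,0.021,0.121,-0.1],[-0.018,-0.12,-0.048,-0.1,0.025,0.16,-0.1],[-0.019,-0.137,-0.047,-0.127,0.031,0.204,-0.1],[-0.019,-0.148,-0.047,-0.127,0.031,0.204,-0.1],[-0.019,-0.148,-0.047,-0.127,0.031,0.204,-0.1],[-0.019,-0.148,-0.047,-0.127,0.031,0.204,-0.1],[-0.019,-0.148,-0.047,-0.127,0.031,0.204,-0.1],[-0.019,-0.148,-0.047,-0.127,0.031,0.204,-0.1],[-0.019,-0.148,-0.047,-0.127,0.031,0.204,-0.1]]]'

```text
clock: 18.95
tcp_pos: [0.573, 0.0354, 0.1558]
orientation: [0.056, 2.444, -0.02]
contact_force: [-1.2, -0.1, -0.6]
grip_width: 0.0471
```

Run:
```python
from h import *
from bench import r
o,p,M=start();print(p,o["joints"].round(2),o["contact_force"],np.degrees(np.arccos(-M[2,2])))
for x,z,l in((-164,157,40),(-130,116,40),(-82,58,40)):print(row(p,M,own(x,0,z),leaned(87.55,l)))
f=r.grab_frame("wrist");print(f["pose"].round(4).tolist());cv2.imwrite("pics/w6.png",f["pixels"])
```

```text
[0.57304985 0.0353769  0.15582156] [-0.12  0.24 -0.19  2.37  2.05  0.29 -0.75] [-1.15287202 -0.08015345 -0.63896606] 39.94131600047698
[-0.001, -0.0, -0.001, -0.003, -0.002, -0.001]
[-0.001, -0.0, -0.001, -0.003, -0.002, 0.132]
[-0.001, -0.0, -0.001, -0.002, -0.001, 0.32]
[[0.0446, -0.5455, -0.8369, 0.4233], [0.999, 0.0241, 0.0375, 0.0425], [-0.0003, -0.8378, 0.546, 0.2164], [0.0, 0.0, 0.0, 1.0]]
```

View pics/w6.png

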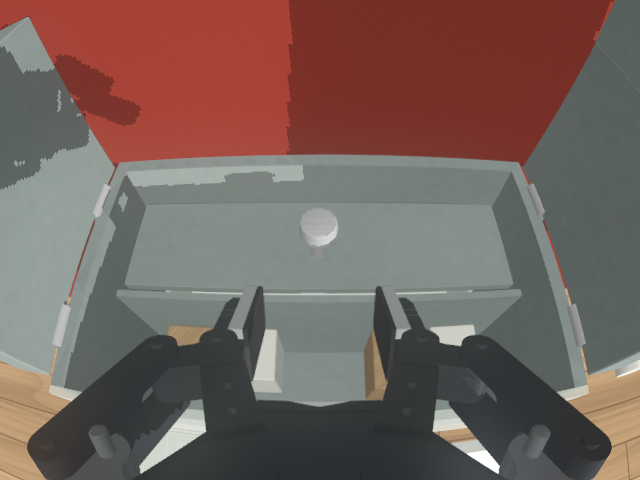

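Picture 10: the drawer knob is at (319,222), centred between the fingertips, and the ray agrees with the model within about 4 mm. I go in and grip.

Call:
apply_moves --plan '[[[0,0,0,-0.002,-0.001,0.05,-0.1],[0,0,0,-0.002,-0.001,0.1,-0.1],[0,0,0,-0.002,-0.001,0.15,-0.1],[0,0,0,-0.002,-0.001,0.2,-0.1],[0,0,0,-0.002,-0.001,0.25,-0.1],[0,0,0,-0.002,-0.001,0.29,-0.1],[0,0,0,-0.002,-0.001,0.318,-0.1],[0,0,0,-0.002,-0.001,0.318,1],[0,0,0,-0.002,-0.001,0.318,1],[0,0,0,-0.002,-0.001,0.318,1],[0,0,0,-0.002,-0.001,0.318,1],[0,0,0,-0.002,-0.001,0.318,1]]]' --force 40

```text
clock: 20.0
tcp_pos: [0.655, 0.031, 0.0598]
orientation: [0.058, 2.445, -0.021]
contact_force: [-0.5, 2.3, -7.2]
grip_width: 0.0263
```

Run:
```python
from h import *
o,p,M=start();print(p,o["joints"].round(2),o["contact_force"],o["grip_width"])
x0=RC[:,0]
for i in range(1,12):
    s=.102*i/11;print(row(p,M,p-s*x0,leaned(87.55,40-10*i/11)))
```

```text
[0.65504228 0.03096027 0.05980093] [ 0.02  0.55 -0.3   2.23  2.36  0.43 -0.96] [-0.509055    2.3104301  -7.16660727] 0.02632125200081781
[-0.001, 0.004, -0.001, 0.018, -0.0, -0.015]
[-0.001, 0.009, -0.001, 0.036, -0.0, -0.03]
[-0.001, 0.014, -0.001, 0.053, -0.0, -0.045]
[-0.001, 0.019, -0.001, 0.071, -0.0, -0.059]
[-0.001, 0.025, -0.001, 0.089, -0.001, -0.074]
[-0.001, 0.03, -0.001, 0.107, -0.001, -0.089]
[-0.001, 0.035, -0.001, 0.125, -0.001, -0.104]
[-0.001, 0.04, -0.001, 0.142, -0.001, -0.119]
[-0.001, 0.045, -0.001, 0.16, -0.001, -0.134]
[-0.001, 0.05, -0.001, 0.178, -0.001, -0.149]
[-0.001, 0.055, -0.001, 0.196, -0.001, -0.163]
```

Call:
apply_moves --plan '[[[0,0.004,0,0.018,0,-0.015,1],[0,0.009,0,0.036,0,-0.03,1],[0,0.014,0,0.053,0,-0.045,1],[0,0.019,0,0.071,0,-0.059,1],[0,0.025,0,0.089,0,-0.074,1],[0,0.03,0,0.107,0,-0.089,1],[0,0.035,0,0.125,0,-0.104,1],[0,0.04,0,0.142,0,-0.119,1],[0,0.045,0,0.16,0,-0.134,1],[0,0.05,0,0.178,0,-0.149,1],[0,0.055,0,0.196,0,-0.163,1],[0,0.055,0,0.196,0,-0.163,1]]]'

```text
clock: 21.0
tcp_pos: [0.5553, 0.0355, 0.061]
orientation: [0.063, 2.613, -0.018]
contact_force: [1.3, 3.2, -10.3]
grip_width: 0.0259
```

Run:
```python
from h import *
from bench import r
o,p,M=start();print(p,o["joints"].round(2),o["contact_force"],o["grip_width"],np.degrees(np.arccos(-M[2,2])))
f=r.grab_frame("wrist");print(f["pose"].round(4).tolist());cv2.imwrite("pics/w7.png",f["pixels"])
```

```text
[0.55531896 0.03549527 0.06097751] [-0.14  0.41 -0.15  2.35  2.1   0.25 -0.8 ] [  1.34156763   3.20221983 -10.25246078] 0.02585619812498034 30.222926824129104
[[0.0471, -0.6788, -0.7328, 0.4182], [0.9989, 0.0312, 0.0352, 0.0424], [-0.001, -0.7336, 0.6796, 0.1458], [0.0, 0.0, 0.0, 1.0]]
```

View pics/w7.png

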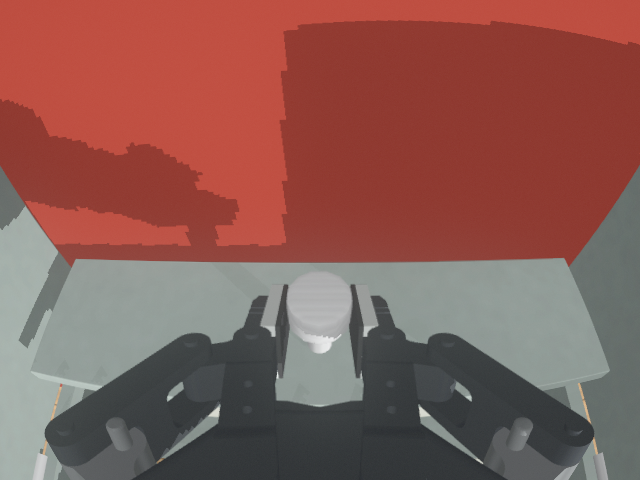

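Call:
apply_moves --plan '[[[0,0,0,0.011,0,-0.006,1],[0,0,0,0.011,0,-0.006,1],[0,0,0,0.009,0,-0.005,-0.1],[0,0,0,0.009,0,-0.005,-0.1],[0,0,0,0.009,0,-0.005,-0.1],[0,0,0,0.009,0,-0.005,-0.1],[0,0,0,0.009,0,-0.06,-0.1],[0,0,0,0.009,0,-0.14,-0.1],[0,0,0,0.009,0,-0.22,-0.1],[0,0,0,0.009,0,-0.3,-0.1],[0,0,0,0.009,0,-0.3,-0.1]]]'

```text
clock: 21.97
tcp_pos: [0.5079, 0.0331, 0.1396]
orientation: [0.068, 2.609, -0.037]
contact_force: [0.8, 0.6, -0.7]
grip_width: 0.0471
```

Run:
```python
from h import *
from bench import r
o,p,M=start();print(p,o["joints"].round(2),o["contact_force"],o["grip_width"])
f=r.grab_frame("top");cv2.imwrite("pics/t4.png",f["pixels"])
```

```text
[0.50793756 0.03309003 0.13962893] [-0.34  0.16  0.03  2.42  1.26  0.2  -0.01] [ 0.82973443  0.62016363 -0.65428605] 0.04706912251666231
```

View pics/t4.png

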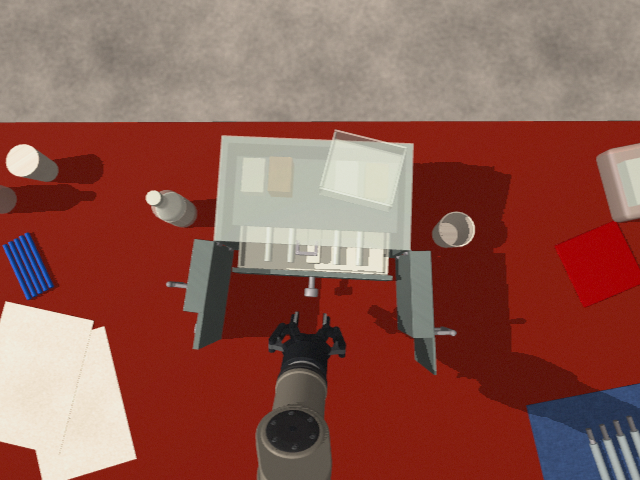

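Run:
```python
from h import *
from bench import r
for u,v in((311.5,297),(311.5,287)):print((RC.T@(onz("top",u,v,.065)-C)).round(4))
o,p,M=start();print(o["contact_force"],np.abs(o["qvel"]).max())
print(r.hand_in())
```

```text
[-0.1963 -0.0026  0.065 ]
[-0.1755 -0.0015  0.065 ]
[-0.60390702  0.09766938  1.05972139] 0.484789208121725
the job is handed in; nothing more can be done
None
```

The cupboard is set as asked and the job is handed in at about 22 s of the 72 s. I opened the right leaf, pinched the bolt knob and slid it down, opened the left leaf, and pulled the drawer out. No verdict is reported.

**Last checks:**
- **Leaves:** I estimated about 1.61 rad (right) and 1.64 rad (left) from the gripper position when I let each one go. The last top view shows both still open about square.
- **Bolt:** the gripper moved about 25 mm down until a 21 N push-back at the stop. A close-up after release showed the knob at the bottom of its slot.
- **Drawer:** the last top view puts the knob head at about 196 to 176 mm in front of the cupboard's centre, which is about 100 mm out. I felt no clear stop force on the pull (about 1 N along x), so the stop is read from distance and image, not felt.
- **Bystanders:** the bottle, cup and tub look unmoved in the last picture, judged by eye.
- **Robot:** it was clear of everything, with a contact force of about 1 N, the same as in free air.

**Disagreements and shortfalls:**
- **First bolt approach:** at a 38° lean it ran two joints almost to their limits (joint 6 at 0.17, joint 7 at -2.95) and missed its pose by about 12 mm. I backed off, turned the tool half round and used 26° instead.
- **Cupboard position:** my first estimate was about 3 mm off. I corrected it when I gripped the left handle.
- **Arm at hand-in:** the last reading still showed a joint moving at up to 0.48 rad/s, in free air. I did not wait for it to settle.
- **Pictures:** I viewed 12, two over the budget.

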